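# Scrape burner discs off a flat shovel into the catch box

## Task

Pick up the flat shovel by its handle with the three sooty burner discs on its blade, bring it level over the plywood catch box, and press the bare side edge of the blade gently up against the underside of the box's sprung steel scraper bar, without driving the bar up to its stop. Keeping the blade pressed, draw the shovel out sideways under the bar so that the bar scrapes all three discs off into the box, then lay the shovel flat on the table and let go. Never touch the discs with the gripper, and leave the other things where they are.

Things in the scene. Friction and masses are not known exactly. Their poses are not given: they have to be found in the camera images.
- shovel: Flat steel hand shovel with a dark wooden handle, on the table. Origin: centre of the blade's underside; +x from the handle to the blade's front edge, z up. Blade: flat, no side walls, 96 mm (x) by 90 mm (y), 4 mm thick. A flat neck 18 mm wide runs back from it to x = -68 mm, then rises to the handle. A foot under the handle's end keeps it level. About 0.24 kg.
- shovel_grip (a point): Good gripping point in the middle of the shovel's handle, at x = -120, z = 36 mm of the shovel, same axes. The handle is a level bar from x = -85 to -210 mm, 18 mm wide (y), 20 mm tall.
- shovel_bare_edge (a point): Middle of the blade's +y side edge, on its top face (x = 0, y = 45, z = 4 mm of the shovel). The discs lie towards the other side, so a strip 25 mm wide along this edge is bare.
- disc0: One of three equal terracotta burner discs lying in a row along the shovel blade, 28 mm in diameter, 7 mm thick, about 14 g. Origin: centre of its underside.
- disc1: One of three equal terracotta burner discs lying in a row along the shovel blade, 28 mm in diameter, 7 mm thick, about 14 g. Origin: centre of its underside.
- disc2: One of three equal terracotta burner discs lying in a row along the shovel blade, 28 mm in diameter, 7 mm thick, about 14 g. Origin: centre of its underside.
- box: Plywood catch box fixed to the table, 126 (x) by 110 mm (y) outside, walls 5 mm, floor 6 mm. Origin: centre of its underside, z up. The -x, -y and +y rims are 30 mm above the table, the +x wall is 90 mm high. Over the +y rim runs the scraper bar; the slot between is 22 mm high and open at its -x end, where the shovel's neck passes, its handle pointing to the box's -x side.
- wiper_edge (a point): Middle of the underside of the steel scraper bar, at x = 0, y = 49, z = 52 mm of the box when the bar is down. The bar runs along the box's x axis from x = -57 mm (free end) to the high wall, 8 mm thick (y = 45 to 53 mm), 20 mm tall. Same axes as the box.
- wiper (a joint): Upward travel of the scraper bar (m): 0 at rest, stop at 0.006. It is sprung with 2 N per mm of lift, so 2 N lifts it 1 mm; the reading is as noisy as the poses, so the force felt is the better guide. A press of 3 to 6 N is right.
- cork_block: Bystander: grey-brown cork block, 75 x 120 x 50 mm. Origin: centre of its underside.
- bowl: Bystander: brass bowl, 100 mm across, 50 mm high. Origin: centre of its underside.
- spare_box: Bystander: plain open plywood tray without any bar, 110 x 126 x 30 mm (not the catch box). Origin: centre of its underside.
- jar: Bystander: amber glass jar with wooden cap, 60 mm across, 90 mm high. Origin: centre of its underside.
- cone_tray: Bystander: white ceramic tray with three incense cones standing in it, 70 x 150 mm, 32 mm high with the cones. Origin: centre of its underside.
- brush: Bystander: hand brush lying on the table. Origin on its underside.

How it is judged:
By the outcome, as a careful person would: the job done as asked, in the order asked, and still so for the second after the job is handed in, with the robot touching nothing.
It also fails if it takes over 64 s, if anything falls off the work surface, if the arm or the gripper's body presses on something with over 40 N, if the wrist force passes 120 N, or if a joint passes its speed limit or range.

## Robot

A 6-joint arm with a two-finger parallel gripper is mounted at the origin on the work surface. World frame = base frame: x ahead of the robot, y to its left, z up, the work surface at z = 0. Lengths are in m, angles in degrees, forces in N, time in s.
With the tool pointing down it reaches from about 0.4 to 0.825 m from the base axis. Payload 7 kg.
Tool frame: the origin (TCP) lies midway between the tips of the shut fingers; the grasp point (between the pads) lies 19 mm behind it; z points along the fingers, y is the line along which they close (so a half turn about z gives the same grasp; the last joint's range is limited). The gripper opens to 88 mm and grips with 3 to 60 N. Pads are 19 mm wide; open, the fingers measure 130 mm over their backs; the gripper's body (78 mm by 193 mm) begins 47 mm behind the grasp point.
Start: joints at [-50.758, 20.546, 0.682, 0, -70.136, -16.507], TCP at [0.261, -0.623, 0.227] pointing down, gripper open.
Joint ranges: [-176.03, 176.03], [-82.01, 121.73], [-58.28, 71.71], [-173.87, 95.51], [-174.79, -0.11], [-173.66, 173.66]. Speed limits (degrees/s): [136.94, 136.94, 172.46, 180, 180, 180].

## Interface

Orientations are given as [roll, pitch, yaw] about the fixed x, y, z axes, in that order (R = Rz(yaw) Ry(pitch) Rx(roll)).
In Python, from plant import telemetry, viewer, workorder gives the robot as it stands. The module is installed in compiled form; this text tells all that it offers.
- The arm moves only by the tool carry_out, never from a script. Its argument "rows" is a list of rows, each a list of 6 numbers: the shift along the tool's x, y, z in m, then the turn, a rotation vector about the tool's x, y, z in rad. In form: [[tx, ty, tz, ax, ay, az], ...]. A call has 1 to 8 rows; each row is the pose to reach, as a shift and turn from the pose commanded when the call began, along the tool's axes at that moment; what a row does not reach only later rows make up. A row lasts 1/8 s, in which the tool goes at most 62.5 mm and 10.7 degrees, less where a joint would pass 70% of its speed; a pose out of reach is approached as far as the arm can. A call with a gripper value outside its range is refused whole. "grip" is the gripper's target within -1 to 1 (fully open at 1, half-way at 0, shut at -1), set as the call begins (left out, the last holds). The fingers move at their own pace and stop on an object; the grip force is fixed at half the most. Time passes only in rows, so rows that repeat a pose let the fingers close. It gives the time, the measured TCP pose, the force, the opening and the grip force at its end, in the units of the state.
- telemetry.get_obs(): the state, without advancing time (a new reading comes with each control period).
- viewer.snapshot(name): name is "scene" or "top"; returns the picture (420x560x3 uint8, red, green, blue); there is no depth.
- viewer.camera_info(name): a dict with "intrinsics" (3x3 intrinsics, pixels), "extrinsics" (4x4, takes a point from camera to world coordinates). Camera axes: x right, y down, z forward; pixel columns grow to the right and rows downward; lengths in m; the calibration is good to about 2 mm. A picture is of the moment at which its call begins. camera_info takes no time and is no camera call.
- workorder.close_job(): hands the job in; it is judged then, once.
The state is a dict: "clock": time; "joint_pos": joint angles; "qvel": joint speeds; "tau": joint torques, N m; "tool_pos": TCP position; "orientation": TCP orientation; "force": force on the tool from outside, world axes, zero at the start; "moment": the same for the moment, N m; "opening": finger opening in m; "gripper_force": force on a finger pad.
Only numpy, scipy, OpenCV 4.12 (cv2) and the standard library are available. Lean on these libraries where they do the work, as an engineer would, in place of code of your own. Each camera call takes 0.05 s, during which the arm holds its last target. There are 200 camera calls.

## Working session

There is one attempt and no reset: what is moved stays moved. The work goes in short steps, Python scripts to look and compute and a tool call to move; the robot and the scene stay as the last step left them, time stands still between calls to the robot, and variables do not carry over. Pictures are saved under pics/ and viewed, at most 11 in all, crops included, and the job is handed in when it is done.

Besides the shell and the picture viewer there is one more tool, called after "Emit:" in YAML: its name, and indented under it one key for each argument. carry_out: Moves the arm, as the interface text tells. Its arguments: {"type":"object","properties":{"rows":{"type":"array"},"grip":{"type":"number"}},"required":["rows"]}

```bash
mkdir -p pics; python3 - <<'E'
from plant import telemetry, viewer
import cv2,numpy as np
np.set_printoptions(precision=4,suppress=True)
for n in("scene","top"):
    im=viewer.snapshot(n);cv2.imwrite(f"pics/{n}0.png",cv2.resize(im[:,:,::-1],(800,600),interpolation=cv2.INTER_CUBIC))
    c=viewer.camera_info(n);print(n,c["intrinsics"],c["extrinsics"])
print(telemetry.get_obs())
E
```

```text
scene [[451.0589   0.     280.2384]
 [  0.     451.0589 218.0131]
 [  0.       0.       1.    ]] [[-0.8115  0.3655 -0.456   1.1798]
 [ 0.5844  0.5167 -0.6258  0.8118]
 [ 0.0068 -0.7742 -0.6329  0.8827]
 [ 0.      0.      0.      1.    ]]
top [[401.4889   0.     279.4904]
 [  0.     401.4889 207.8217]
 [  0.       0.       1.    ]] [[-0.004  -0.9836  0.1801  0.407 ]
 [-0.9998  0.0075  0.0192 -0.0033]
 [-0.0203 -0.18   -0.9835  1.0765]
 [ 0.      0.      0.      1.    ]]
{'clock': 0.1, 'joint_pos': array([-50.7576,  20.5855,   0.6404,  -0.0177, -70.1336, -16.5045]), 'qvel': array([-0.0311, -0.0713,  0.1104,  0.015 , -0.0127, -0.0999]), 'tau': array([ -0.0003, -58.4164,  29.3751,   7.0155,   0.0102,  -0.0001]), 'tool_pos': array([ 0.2607, -0.6222,  0.2257]), 'orientation': array([ 179.9198,   -0.0064, -157.2681]), 'force': array([ 0.2305, -0.0404, -0.6116]), 'moment': array([-0.0185,  0.0167,  0.0133]), 'gripper_force': 0.0, 'opening': 0.08767160197297086}
```

View pics/top0.png

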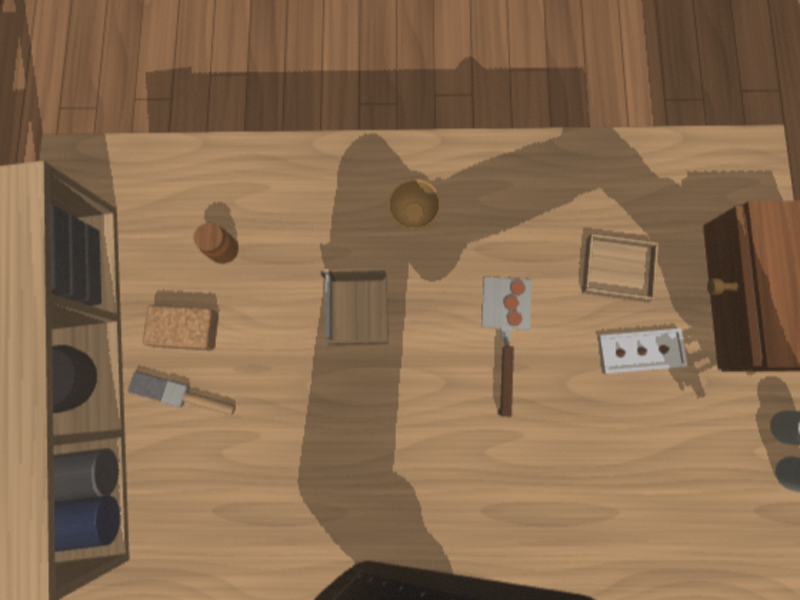

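View pics/scene0.png

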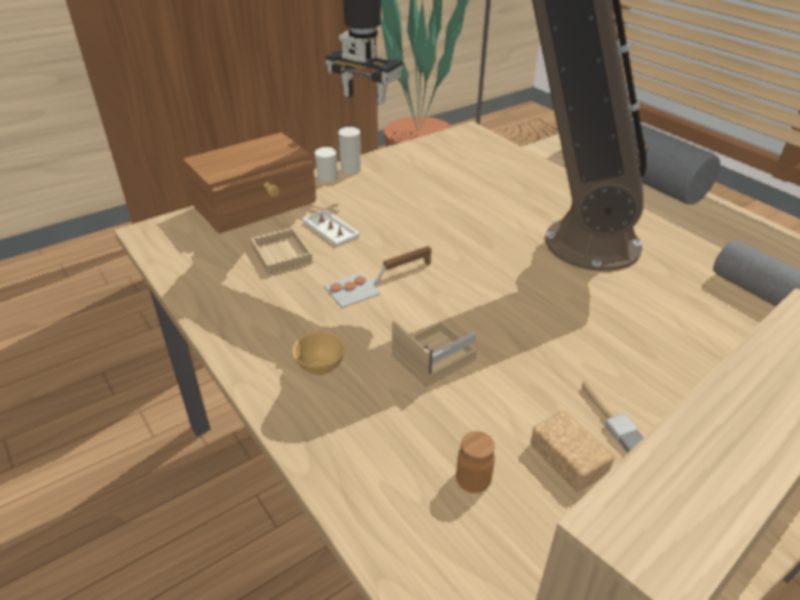

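The top view (800 px scale) shows the shovel with its blade at about (507,303), bare edge to the left (+y), and its handle running to (505,412). The catch box is at (357,308), with the bar on its left (+y) and the high wall away from the robot, so both are roughly at yaw 0. I'll zoom in to measure them.

```bash
cat > h.py <<'E'
import numpy as np, cv2
from plant import telemetry, viewer
np.set_printoptions(precision=4,suppress=True)
def px2w(n,u,v,z):
    c=viewer.camera_info(n);K,T=c["intrinsics"],c["extrinsics"]
    d=T[:3,:3]@np.linalg.solve(K,[u,v,1.]);o=T[:3,3]
    return o+d*(z-o[2])/d[2]
def w2px(n,p):
    c=viewer.camera_info(n);K,T=c["intrinsics"],c["extrinsics"]
    q=K@(T[:3,:3].T@(np.asarray(p,float)-T[:3,3]));return q[:2]/q[2]
def obs():
    o=telemetry.get_obs();print({k:o[k] for k in("clock","tool_pos","orientation","force","moment","opening","gripper_force","joint_pos")})
E
python3 - <<'E'
from h import *
im=viewer.snapshot("top")[:,:,::-1]; cv2.imwrite("pics/raw.png",im)
a=im[185:297,325:381]; b=im[180:250,220:280]
a=cv2.resize(a,None,fx=5,fy=5,interpolation=cv2.INTER_CUBIC)
b=cv2.resize(b,None,fx=8,fy=8,interpolation=cv2.INTER_CUBIC)
o=np.zeros((560,280+480,3),np.uint8);o[:,:280]=a;o[:560,280:]=b;cv2.imwrite("pics/crop.png",o)
E
```

```text
(no output)
```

View pics/crop.png

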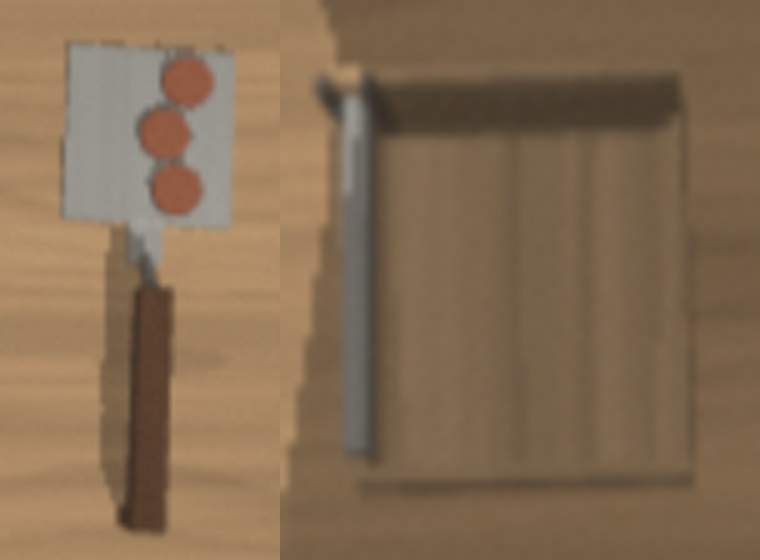

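The crop shows the blade corners at (67,42), (235,52), (230,228) and (62,217), and the handle from (153,287) to (147,532). The bar top runs from (357,95) to (357,457), and the box's -x,-y corner is near (692,487).

```bash
python3 - <<'E'
from h import *
A=lambda c:(325+(c[0]+.5)/5-.5,185+(c[1]+.5)/5-.5)
B=lambda c:(220+(c[0]-280+.5)/8-.5,180+(c[1]+.5)/8-.5)
w=lambda f,c,z:px2w("top",*f(c),z)[:2]
C=[w(A,c,.004) for c in((67,42),(235,52),(230,228),(62,217))]
cen=np.mean(C,0);fx=(C[0]+C[1]-C[2]-C[3])/2;ly=(C[0]+C[3]-C[1]-C[2])/2
print("blade",np.array(C),cen,np.linalg.norm(fx),np.linalg.norm(ly),np.degrees(np.arctan2(fx[1],fx[0])),np.degrees(np.arctan2(-ly[0],ly[1])))
h=[w(A,c,.046) for c in((153.5,287),(146.5,532))];print("handle",h,np.degrees(np.arctan2(*(h[0]-h[1])[::-1])))
for c in((187,82),(164,133),(176,190)):print("disc",w(A,c,.011)-cen)
print("bar ends",w(B,(357,95),.072),w(B,(357,457),.072))
print("corner -x-y",w(B,(692,487),.03),"-x+y",w(B,(360,489),.03),"highwall +x-y",w(B,(680,72),.09),"-y rim far",w(B,(686,110),.03))
for y in(0,1):pass
obs()
E
```

```text
blade [[ 0.6433 -0.142 ]
 [ 0.637  -0.233 ]
 [ 0.5407 -0.226 ]
 [ 0.5472 -0.1364]] [ 0.5921 -0.1843] 0.09639319037897509 0.09045233747452976 -3.7415001192063606 -4.076508079252584
handle [array([ 0.5053, -0.1769]), array([ 0.3825, -0.1687])] -3.7933548789062566
disc [ 0.0271 -0.0206]
disc [-0.0007 -0.0072]
disc [-0.0316 -0.0124]
bar ends [0.6348 0.1455] [0.5181 0.1433]
corner -x-y [0.5122 0.0396] -x+y [0.5122 0.1483] highwall +x-y [0.6373 0.0409] -y rim far [0.6383 0.0415]
{'clock': 0.15, 'tool_pos': array([ 0.2607, -0.6223,  0.2258]), 'orientation': array([ 179.9272,   -0.0088, -157.2714]), 'force': array([0.1095, 0.0019, 0.0036]), 'moment': array([-0.0231, -0.0062, -0.0115]), 'opening': 0.08725687957177679, 'gripper_force': 0.0, 'joint_pos': array([-50.7596,  20.5848,   0.6464,  -0.013 , -70.1339, -16.5073])}
```

Emit:
carry_out:
  rows:
    - [-0.03,0.026,0.006,0,0,0.04]
    - [-0.077,0.067,0.02,0,0,0.1]
    - [-0.125,0.11,0.035,0,0,0.16]
    - [-0.172,0.15,0.045,0,0,0.22]
    - [-0.22,0.19,0.06,0,0,0.28]
    - [-0.267,0.232,0.07,0,0,0.34]
    - [-0.314,0.273,0.08,0,0,0.4]
    - [-0.355,0.31,0.09,0,0,0.45]
  grip: 1

```text
clock: 1.15
tool_pos: [0.4681, -0.1997, 0.1369]
orientation: [-180.0, 0.0, 176.9]
force: [1.3, -0.8, 0.6]
opening: 0.0874
gripper_force: 0.0
```

```bash
cat >> h.py <<'E'
from scipy.spatial.transform import Rotation as R
def go(p,yaw,roll=180,pitch=0):
    o=telemetry.get_obs();r0=R.from_euler('xyz',o["orientation"],degrees=True)
    r1=R.from_euler('xyz',[roll,pitch,yaw],degrees=True)
    print("row",r0.inv().apply(np.array(p)-o["tool_pos"]),(r0.inv()*r1).as_rotvec())
E
python3 - <<'E'
from h import *
obs();go([.4803,-.1766,.12],176.2);go([.4803,-.1766,.018],176.2)
E
```

```text
{'clock': 1.15, 'tool_pos': array([ 0.4681, -0.1997,  0.1369]), 'orientation': array([-179.9985,    0.0344,  176.8532]), 'force': array([ 1.28  , -0.8257,  0.6313]), 'moment': array([-0.119 , -0.2259, -0.0315]), 'opening': 0.08739990774464138, 'gripper_force': 0.0, 'joint_pos': array([ -0.9584,   9.5217, -27.1988,   0.0035, -53.2452, -92.1905])}
row [-0.0109  0.0237  0.0169] [-0.      0.0006  0.0114]
row [-0.0109  0.0237  0.1189] [-0.      0.0006  0.0114]
```

Emit:
carry_out:
  rows:
    - [-0.006,0.012,0.01,0,0,0.006]
    - [-0.011,0.0235,0.03,0,0,0.012]
    - [-0.011,0.0235,0.06,0,0,0.012]
    - [-0.011,0.0235,0.09,0,0,0.012]
    - [-0.011,0.0235,0.11,0,0,0.012]
    - [-0.011,0.0235,0.118,0,0,0.012]
    - [-0.011,0.0235,0.118,0,0,0.012]
    - [-0.011,0.0235,0.118,0,0,0.012]

```text
clock: 2.15
tool_pos: [0.4802, -0.1789, 0.0198]
orientation: [-180.0, 0.1, 176.3]
force: [0.6, -0.2, 0.7]
opening: 0.0874
gripper_force: 0.0
```

Emit:
carry_out:
  rows:
    - [0,0,0,0,0,0]
    - [0,0,0,0,0,0]
    - [0,0,0,0,0,0]
    - [0,0,0,0,0,0]
    - [0,0,0,0,0,0]
    - [0,0,0,0,0,0]
    - [0,0,0,0,0,0]
    - [0,0,0,0,0,0]
  grip: -1

```text
clock: 3.15
tool_pos: [0.4796, -0.1786, 0.019]
orientation: [180.0, -0.0, 176.3]
force: [-0.4, 0.9, 0.7]
opening: 0.0176
gripper_force: 30.0
```

```bash
python3 - <<'E'
from h import *
obs()
im=viewer.snapshot("top")[:,:,::-1][170:310,310:400]
s=viewer.snapshot("scene")[:,:,::-1][140:240,200:320]
o=np.zeros((560,800,3),np.uint8);o[:,:360]=cv2.resize(im,(360,560));o[:366,360:800]=cv2.resize(s,(440,366));cv2.imwrite("pics/g1.png",o)
E
```

```text
{'clock': 3.15, 'tool_pos': array([ 0.4796, -0.1786,  0.019 ]), 'orientation': array([179.9937,  -0.0061, 176.269 ]), 'force': array([-0.431 ,  0.8796,  0.6791]), 'moment': array([0.4488, 0.1215, 0.0407]), 'opening': 0.01764288343667784, 'gripper_force': 29.979059994220734, 'joint_pos': array([  1.5784,  19.0117, -34.0518,  -0.0114, -36.942 , -95.3004])}
```

View pics/g1.png

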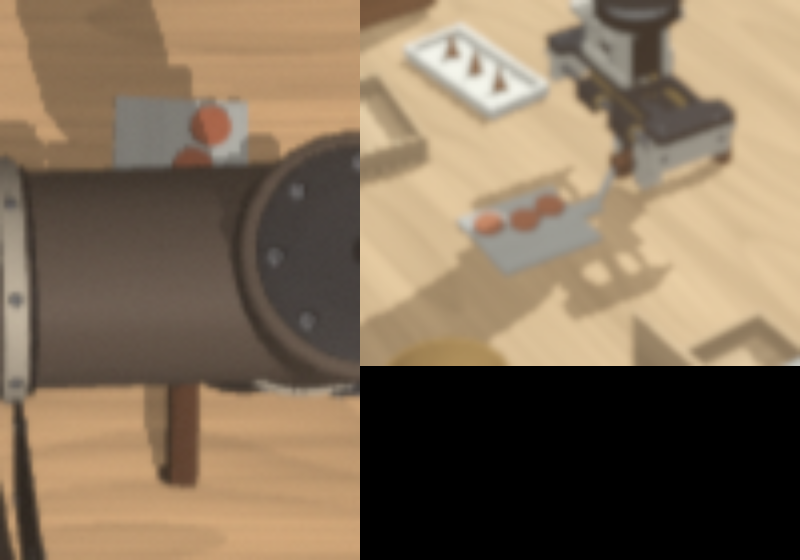

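The pads are closed on the handle at 17.6 mm with 30 N, and the discs are undisturbed on the blade. Next is a gentle lift.

Emit:
carry_out:
  rows:
    - [0,0,-0.003,0,0,0]
    - [0,0,-0.01,0,0,0]
    - [0,0,-0.025,0,0,0]
    - [0,0,-0.045,0,0,0]
    - [0,0,-0.07,0,0,0]
    - [0,0,-0.09,0,0,0]
    - [0,0,-0.103,0,0,0]
    - [0,0,-0.11,0,0,0]

```text
clock: 4.25
tool_pos: [0.4798, -0.1787, 0.13]
orientation: [180.0, 0.1, 176.3]
force: [0.9, -0.4, -2.9]
opening: 0.0179
gripper_force: 30.0
```

Emit:
carry_out:
  rows:
    - [0.001,0.005,0,0,0,-0.002]
    - [0.002,0.015,0,0,0,-0.005]
    - [0.004,0.03,0,0,0,-0.01]
    - [0.006,0.05,0,0,0,-0.016]
    - [0.009,0.07,0,0,0,-0.023]
    - [0.012,0.09,0,0,0,-0.03]
    - [0.014,0.11,0,0,0,-0.036]
    - [0.017,0.13,0,0,0,-0.042]

```text
clock: 5.25
tool_pos: [0.4707, -0.0464, 0.1286]
orientation: [-180.0, -0.0, 178.7]
force: [0.3, -0.8, -2.9]
opening: 0.0179
gripper_force: 30.0
```

Emit:
carry_out:
  rows:
    - [0.002,0.02,0,0,0,-0.006]
    - [0.004,0.04,0,0,0,-0.012]
    - [0.006,0.06,0,0,0,-0.018]
    - [0.008,0.08,0,0,0,-0.025]
    - [0.009,0.1,0,0,0,-0.032]
    - [0.01,0.115,0,0,0,-0.037]
    - [0.011,0.125,0,0,0,-0.04]
    - [0.011,0.13,0,0,0,-0.041]

```text
clock: 6.25
tool_pos: [0.463, 0.0829, 0.1289]
orientation: [-180.0, -0.0, -178.9]
force: [-0.7, -0.9, -1.7]
opening: 0.0181
gripper_force: 30.0
```

```bash
python3 - <<'E'
from h import *
obs()
im=viewer.snapshot("top")[:,:,::-1][165:285,205:325]
s=viewer.snapshot("scene")[:,:,::-1][170:280,240:370]
o=np.zeros((400,800,3),np.uint8);o[:,:400]=cv2.resize(im,(400,400),interpolation=2);o[:338,400:]=cv2.resize(s,(400,338),interpolation=2);cv2.imwrite("pics/g2.png",o)
go([.4632,.083,.13],-179)
E
```

```text
{'clock': 6.25, 'tool_pos': array([0.463 , 0.0829, 0.1289]), 'orientation': array([-179.9946,   -0.0127, -178.9446]), 'force': array([-0.6778, -0.8642, -1.717 ]), 'moment': array([0.0017, 0.1467, 0.0358]), 'opening': 0.018121540985056746, 'gripper_force': 29.97737556695938, 'joint_pos': array([  34.2123,    6.4519,  -32.2156,   -0.0031,  -51.3461, -123.1549])}
row [-0.0001  0.0004 -0.0011] [-0.0001 -0.0001  0.0007]
```

View pics/g2.png

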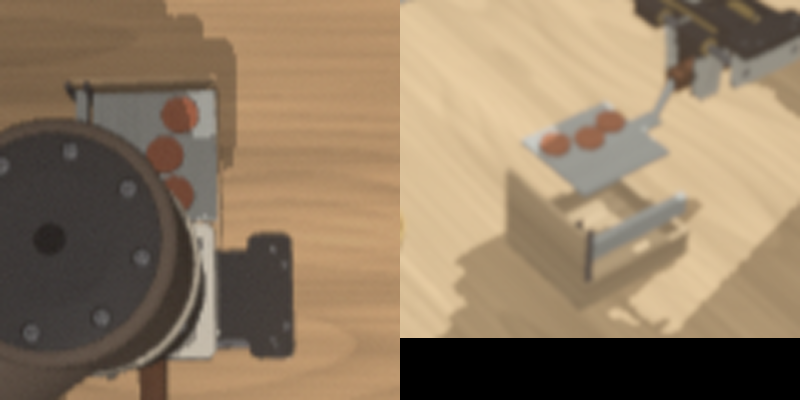

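The blade is over the box with all three discs on it. I'll compare the visible corners with the predicted ones to check level and height.

```bash
python3 - <<'E'
from h import *
from scipy.optimize import least_squares
S=lambda c:np.array((240+(c[0]-400+.5)/3.077-.5,170+(c[1]+.5)/3.077-.5))
T=lambda c:np.array((205+(c[0]+.5)/3.333-.5,165+(c[1]+.5)/3.333-.5))
D=[("scene",S((523,142)),(48,-45)),("scene",S((585,193)),(48,45)),("scene",S((668,153)),(-48,45)),("top",T((216,90)),(48,-45)),("top",T((214,219)),(-48,-45))]
def f(q):
    r=R.from_euler('xyz',q[3:],degrees=True)
    return np.concatenate([w2px(n,q[:3]+r.apply(np.array([a,b,4])/1000))-p for n,p,(a,b) in D])
q0=np.array([.575,.085,.110,0,0,1])
print(f(q0).reshape(-1,2)); s=least_squares(f,q0,x_scale=[.01]*3+[3]*3);print(s.x,s.fun.reshape(-1,2))
E
```

```text
[[-1.0899 -0.1846]
 [-0.5013  0.8774]
 [ 0.4499 -0.0704]
 [-0.3249  0.0452]
 [ 0.9414  0.161 ]]
[ 0.5753  0.0863  0.1106  2.3057 -1.5508  0.4652] [[-0.87   -0.0811]
 [-0.4587  0.0329]
 [ 0.7001  0.0072]
 [-0.6336  0.1192]
 [ 0.3053  0.3652]]
```

Emit:
carry_out:
  rows:
    - [0,0,0.005,0,0,0]
    - [0,0,0.015,0,0,0]
    - [0,0,0.03,0,0,0]
    - [0,0,0.045,0,0,0]
    - [0,0,0.058,0,0,0]
    - [0,0,0.066,0,0,0]
    - [0,0,0.07,0,0,0]
    - [0,0,0.07,0,0,0]

```text
clock: 7.35
tool_pos: [0.4632, 0.0823, 0.0589]
orientation: [-180.0, -0.0, -179.0]
force: [-1.3, 0.5, -3.1]
opening: 0.0178
gripper_force: 30.0
```

Emit:
carry_out:
  rows:
    - [0,0.003,0,0,0,0]
    - [0,0.008,0,0,0,0]
    - [0,0.014,0,0,0,0]
    - [0,0.019,0,0,0,0]
    - [0,0.021,0,0,0,0]
    - [0,0.021,-0.002,0,0,0]
    - [0,0.021,-0.004,0,0,0]
    - [0,0.021,-0.004,0,0,0]

```text
clock: 8.35
tool_pos: [0.463, 0.1033, 0.0632]
orientation: [180.0, 0.0, -179.0]
force: [0.1, -0.3, -2.7]
opening: 0.0179
gripper_force: 30.0
```

```bash
python3 - <<'E'
from h import *
obs()
s=viewer.snapshot("scene")[:,:,::-1][190:280,250:360]
obs()
cv2.imwrite("pics/g3.png",cv2.resize(s,(660,540),interpolation=2))
E
```

```text
{'clock': 8.35, 'tool_pos': array([0.463 , 0.1033, 0.0632]), 'orientation': array([ 179.9873,    0.0217, -178.9856]), 'force': array([ 0.0563, -0.3042, -2.702 ]), 'moment': array([-0.0621,  0.1085,  0.0202]), 'opening': 0.017850903185445074, 'gripper_force': 29.977465867996216, 'joint_pos': array([  36.4324,   12.0009,  -36.2723,    0.0033,  -41.7018, -125.4205])}
{'clock': 8.4, 'tool_pos': array([0.4629, 0.1032, 0.0631]), 'orientation': array([ 179.9919,    0.0121, -178.9915]), 'force': array([-0.3546,  0.2457, -3.904 ]), 'moment': array([0.0002, 0.1539, 0.0076]), 'opening': 0.017689510373812754, 'gripper_force': 29.977405965328217, 'joint_pos': array([  36.4306,   12.0079,  -36.2813,    0.0006,  -41.6963, -125.4225])}
```

View pics/g3.png

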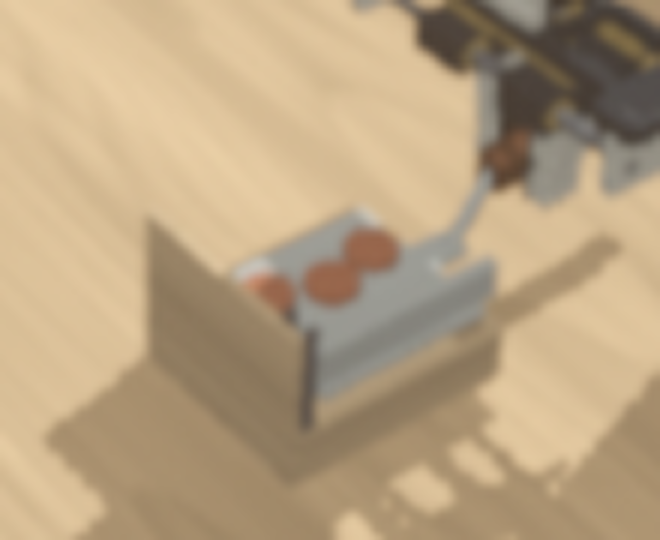

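The blade's bare edge is in the slot below the bar, and the discs are clear inside. I'll raise it slowly, with baseline Fz at about -2.9 N.

Emit:
carry_out:
  rows:
    - [0,0,-0.001,0,0,0]
    - [0,0,-0.002,0,0,0]
    - [0,0,-0.003,0,0,0]
    - [0,0,-0.004,0,0,0]
    - [0,0,-0.004,0,0,0]
    - [0,0,-0.004,0,0,0]

```text
clock: 9.15
tool_pos: [0.4628, 0.1033, 0.067]
orientation: [180.0, -0.0, -179.0]
force: [0.5, 0.3, -3.3]
opening: 0.0179
gripper_force: 30.0
```

Emit:
carry_out:
  rows:
    - [0,0,-0.0005,0,0,0]
    - [0,0,-0.001,0,0,0]
    - [0,0,-0.001,0,0,0]
    - [0,0,-0.001,0,0,0]

```text
clock: 9.65
tool_pos: [0.4628, 0.1033, 0.0679]
orientation: [-180.0, -0.0, -179.0]
force: [-0.1, -0.5, -4.4]
opening: 0.0177
gripper_force: 30.0
```

Emit:
carry_out:
  rows:
    - [0,0,-0.0005,0,0,0]
    - [0,0,-0.001,0,0,0]
    - [0,0,-0.001,0,0,0]
    - [0,0,-0.001,0,0,0]

```text
clock: 10.15
tool_pos: [0.4628, 0.1033, 0.0689]
orientation: [-180.0, -0.0, -179.0]
force: [2.6, 0.8, -6.2]
opening: 0.018
gripper_force: 30.0
```

```bash
python3 - <<'E'
from h import *
f=[];m=[]
for i in range(5):
    viewer.snapshot("top");o=telemetry.get_obs();f.append(o["force"]);m.append(o["moment"])
print(np.mean(f,0),np.std(f,0),np.mean(m,0));obs()
E
```

```text
[ 1.3721  0.7842 -5.7229] [0.3534 0.2789 0.2261] [ 0.0545 -0.1863 -0.0086]
{'clock': 10.4, 'tool_pos': array([0.4628, 0.1033, 0.069 ]), 'orientation': array([ 179.9985,    0.0015, -178.9822]), 'force': array([ 1.3748,  0.2507, -5.514 ]), 'moment': array([ 0.0962, -0.1827, -0.0336]), 'opening': 0.017781260739402782, 'gripper_force': 29.977690279483795, 'joint_pos': array([  36.4419,   11.5002,  -35.9071,   -0.0004,  -42.5906, -125.4238])}
```

Emit:
carry_out:
  rows:
    - [0,0,-0.0004,0,0,0]
    - [0,0,-0.0008,0,0,0]
    - [0,0,-0.0008,0,0,0]
    - [0,0.001,-0.0008,0,0,0]
    - [0,0.004,-0.0008,0,0,0]
    - [0,0.008,-0.0008,0,0,0]
    - [0,0.011,-0.0008,0,0,0]
    - [0,0.012,-0.0008,0,0,0]

```text
clock: 11.4
tool_pos: [0.4623, 0.1154, 0.0697]
orientation: [-180.0, -0.0, -179.0]
force: [-0.5, -1.6, -5.1]
opening: 0.0175
gripper_force: 30.0
```

```bash
python3 - <<'E'
from h import *
f=[];m=[]
for i in range(4):
    viewer.snapshot("top");o=telemetry.get_obs();f.append(o["force"]);m.append(o["moment"])
print(np.mean(f,0),np.mean(m,0));obs()
E
```

```text
[-0.9234 -1.1842 -5.731 ] [-0.4946  0.6791 -0.046 ]
{'clock': 11.6, 'tool_pos': array([0.4625, 0.1154, 0.0698]), 'orientation': array([ 179.9946,   -0.0062, -178.9712]), 'force': array([-1.3198, -1.8229, -5.7541]), 'moment': array([-0.3297,  0.6414, -0.069 ]), 'opening': 0.01773445362013687, 'gripper_force': 29.999480545520782, 'joint_pos': array([  37.7296,   11.6508,  -35.5512,   -0.0119,  -42.7997, -126.6921])}
```

Emit:
carry_out:
  rows:
    - [0,0,-0.0004,0,0,0]
    - [0,0,-0.0008,0,0,0]
    - [0,0.001,-0.0008,0,0,0]
    - [0,0.001,-0.0008,0,0,0]

```text
clock: 12.1
tool_pos: [0.4627, 0.1163, 0.0707]
orientation: [180.0, 0.0, -179.0]
force: [0.5, -1.3, -5.7]
opening: 0.0179
gripper_force: 30.0
```

```bash
python3 - <<'E'
from h import *
f=[];m=[]
for i in range(4):
    s=viewer.snapshot("scene");o=telemetry.get_obs();f.append(o["force"]);m.append(o["moment"])
print(np.mean(f,0),np.mean(m,0));obs()
cv2.imwrite("pics/g4.png",cv2.resize(s[:,:,::-1][190:280,250:360],(660,540),interpolation=2))
E
```

```text
[ 0.8559 -1.2319 -5.7135] [-0.7189  0.068  -0.1309]
{'clock': 12.3, 'tool_pos': array([0.4627, 0.1163, 0.0706]), 'orientation': array([ 179.9963,    0.0107, -178.9805]), 'force': array([ 1.0559, -1.7512, -5.5422]), 'moment': array([-0.7052,  0.025 , -0.1572]), 'opening': 0.017656180552587348, 'gripper_force': 30.007163286209106, 'joint_pos': array([  37.8225,   11.6036,  -35.4701,    0.005 ,  -42.9154, -126.8066])}
```

View pics/g4.png

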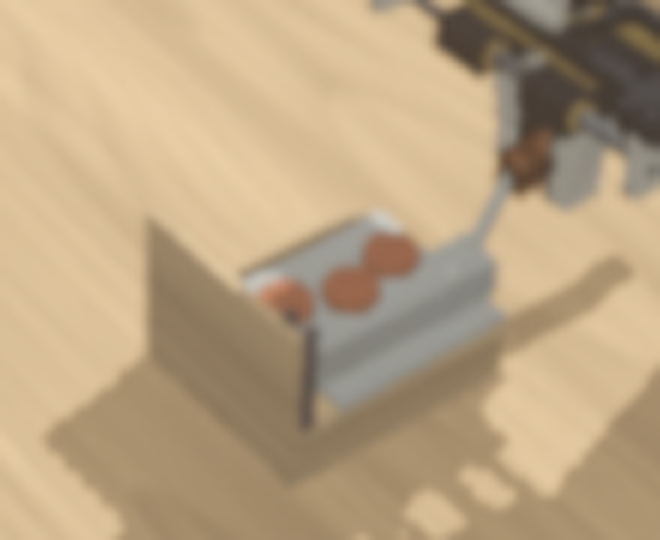

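Emit:
carry_out:
  rows:
    - [0,0,-0.0005,0,0,0]
    - [0,0,-0.001,0,0,0]
    - [0,0.001,-0.001,0,0,0]
    - [0,0.002,-0.001,0,0,0]
    - [0,0.003,-0.001,0,0,0]

```text
clock: 12.92
tool_pos: [0.4623, 0.1193, 0.0715]
orientation: [-180.0, -0.0, -179.0]
force: [0.7, -2.0, -5.3]
opening: 0.0177
gripper_force: 30.0
```

```bash
cat > f.py <<'E'
from h import *
f=[];m=[]
for i in range(4):
    s=viewer.snapshot("scene");o=telemetry.get_obs();f.append(o["force"]);m.append(o["moment"])
print(np.mean(f,0),np.mean(m,0));obs()
cv2.imwrite("pics/last.png",cv2.resize(s[:,:,::-1][190:280,250:360],(660,540),interpolation=2))
E
python3 f.py
```

```text
[ 0.2358 -1.3736 -5.7423] [-0.667   0.2924 -0.1064]
{'clock': 13.125, 'tool_pos': array([0.4624, 0.1193, 0.0715]), 'orientation': array([-179.9945,   -0.0172, -178.9758]), 'force': array([-0.0529, -1.547 , -5.904 ]), 'moment': array([-0.642 ,  0.3262, -0.1332]), 'opening': 0.01777081169370204, 'gripper_force': 29.997634291648865, 'joint_pos': array([  38.1462,   11.5778,  -35.334 ,   -0.0087,  -43.1053, -127.1156])}
```

Emit:
carry_out:
  rows:
    - [0,0,-0.0005,0,0,0]
    - [0,0,-0.001,0,0,0]
    - [0,0,-0.001,0,0,0]
    - [0,0.001,-0.001,0,0,0]

```text
clock: 13.62
tool_pos: [0.4626, 0.1203, 0.0726]
orientation: [180.0, 0.0, -179.0]
force: [1.0, -1.7, -6.4]
opening: 0.018
gripper_force: 30.0
```

```bash
python3 f.py
```

```text
[ 0.7819 -1.4325 -6.8156] [-0.676  -0.1042 -0.1592]
{'clock': 13.825, 'tool_pos': array([0.4625, 0.1204, 0.0726]), 'orientation': array([ 179.996 ,    0.0048, -178.9737]), 'force': array([-0.0276, -1.4469, -7.0816]), 'moment': array([-0.6705, -0.1017, -0.1508]), 'opening': 0.017727546914375673, 'gripper_force': 30.00035136938095, 'joint_pos': array([  38.25  ,   11.5116,  -35.234 ,   -0.0004,  -43.2482, -127.2234])}
```

View pics/last.png

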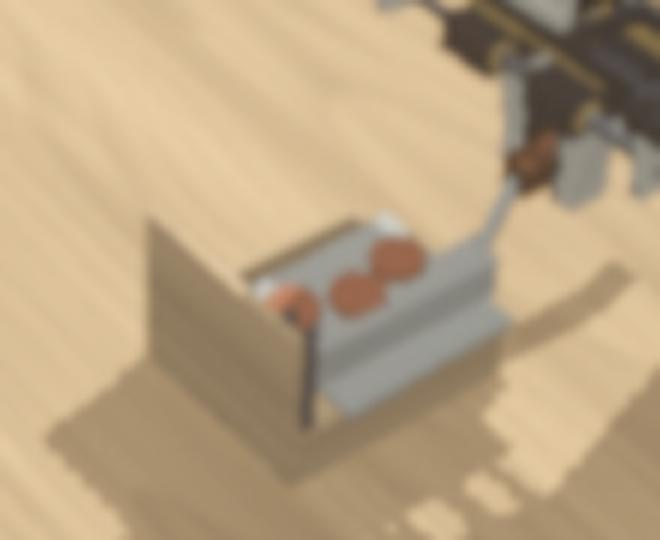

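The press is now about 4 N. The picture shows the edge emerging under the bar, with the discs still inside. I'll start drawing it out.

Emit:
carry_out:
  rows:
    - [0,0.002,0,0,0,0]
    - [0,0.005,0,0,0,0]
    - [0,0.009,0,0,0,0]
    - [0,0.013,0,0,0,0]
    - [0,0.017,0,0,0,0]
    - [0,0.021,0,0,0,0]
    - [0,0.024,0,0,0,0]
    - [0,0.026,0,0,0,0]

```text
clock: 14.82
tool_pos: [0.462, 0.1465, 0.0725]
orientation: [-180.0, -0.0, -179.0]
force: [-0.8, -2.5, -6.6]
opening: 0.0174
gripper_force: 30.0
```

```bash
python3 f.py
```

```text
[-0.709  -1.2869 -6.2548] [-0.4938  0.6062 -0.0727]
{'clock': 15.025, 'tool_pos': array([0.4621, 0.1465, 0.0726]), 'orientation': array([ 179.9845,    0.0037, -178.9763]), 'force': array([-0.4905, -1.1082, -6.2382]), 'moment': array([-0.4396,  0.5351, -0.0512]), 'opening': 0.017924510591941577, 'gripper_force': 29.99542772769928, 'joint_pos': array([  40.8917,   12.1002,  -34.4165,   -0.0138,  -43.4706, -129.858 ])}
```

Emit:
carry_out:
  rows:
    - [0,0.002,-0.0003,0,0,0]
    - [0,0.005,-0.0005,0,0,0]
    - [0,0.009,-0.0005,0,0,0]
    - [0,0.013,-0.0005,0,0,0]
    - [0,0.017,-0.0005,0,0,0]
    - [0,0.021,-0.0005,0,0,0]
    - [0,0.024,-0.0005,0,0,0]
    - [0,0.026,-0.0005,0,0,0]

```text
clock: 16.02
tool_pos: [0.4616, 0.1726, 0.0731]
orientation: [180.0, 0.0, -179.0]
force: [-0.1, -2.4, -5.9]
opening: 0.0176
gripper_force: 30.0
```

```bash
python3 f.py
```

```text
[-0.771  -1.4718 -5.519 ] [-0.3002  0.6407 -0.0816]
{'clock': 16.225, 'tool_pos': array([0.4616, 0.1726, 0.0731]), 'orientation': array([ 179.979 ,    0.0073, -178.9706]), 'force': array([-1.1086, -0.9212, -5.2288]), 'moment': array([-0.1968,  0.7179, -0.0456]), 'opening': 0.01762604846051728, 'gripper_force': 29.994417428970337, 'joint_pos': array([  43.3928,   12.7506,  -33.4096,   -0.0153,  -43.8202, -132.3524])}
```

View pics/last.png

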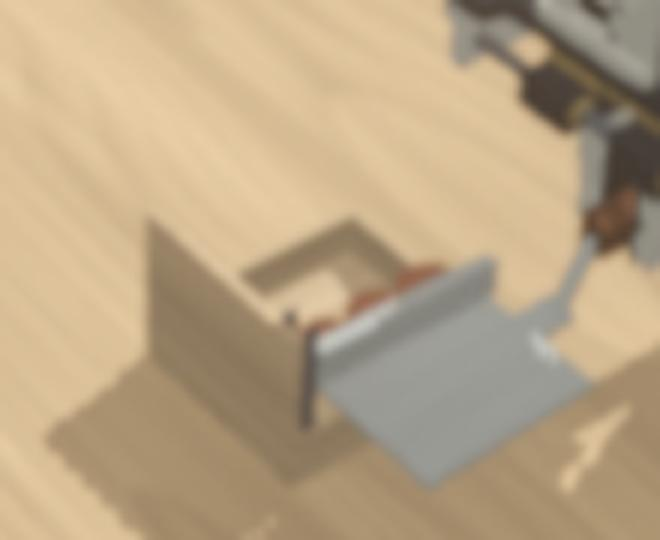

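The clean blade is coming out, and the discs are bunched behind the bar at the blade's trailing edge. I'll add a little press and keep drawing.

Emit:
carry_out:
  rows:
    - [0,0.001,-0.0004,0,0,0]
    - [0,0.003,-0.0006,0,0,0]
    - [0,0.006,-0.0006,0,0,0]
    - [0,0.008,-0.0006,0,0,0]
    - [0,0.01,-0.0006,0,0,0]
    - [0,0.012,-0.0006,0,0,0]
    - [0,0.013,-0.0006,0,0,0]

```text
clock: 17.1
tool_pos: [0.4613, 0.1855, 0.0737]
orientation: [-180.0, -0.0, -179.0]
force: [-0.7, -3.0, -7.0]
opening: 0.018
gripper_force: 30.0
```

Emit:
carry_out:
  rows:
    - [0,0.002,0,0,0,0]
    - [0,0.006,0,0,0,0]
    - [0,0.011,0,0,0,0]
    - [0,0.016,0,0,0,0]
    - [0,0.022,0,0,0,0]
    - [0,0.028,0,0,0,0]
    - [0,0.033,0,0,0,0]
    - [0,0.035,0,0,0,0]

```text
clock: 18.1
tool_pos: [0.4607, 0.2207, 0.0737]
orientation: [180.0, 0.0, -179.0]
force: [0.1, -0.5, -2.6]
opening: 0.0177
gripper_force: 30.0
```

```bash
cat >> f.py <<'E'
t=viewer.snapshot("top")[:,:,::-1]
o=np.zeros((400,800,3),np.uint8);o[:,:400]=cv2.resize(t[165:285,165:285],(400,400),interpolation=2);o[:,400:]=cv2.resize(s[:,:,::-1][180:280,260:360],(400,400),interpolation=2);cv2.imwrite("pics/last2.png",o)
E
python3 f.py
```

```text
[-0.6429  0.0073 -2.412 ] [-0.0252  0.0583  0.0158]
{'clock': 18.3, 'tool_pos': array([0.4607, 0.2202, 0.0736]), 'orientation': array([-179.9923,   -0.0084, -178.9802]), 'force': array([-0.5051, -0.5892, -3.3394]), 'moment': array([-0.0528,  0.0703,  0.0729]), 'opening': 0.01793481333784796, 'gripper_force': 29.992372691631317, 'joint_pos': array([  47.6129,   14.2323,  -31.1953,   -0.0012,  -44.5838, -136.5922])}
```

View pics/last2.png

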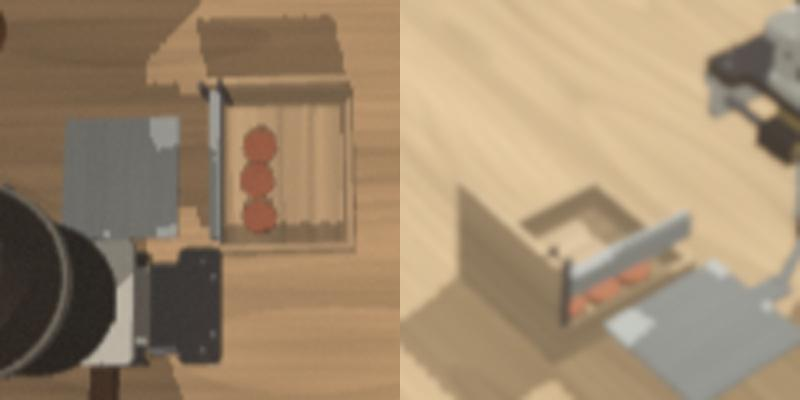

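All three discs lie flat in the box and the blade is clear. I'll lay the shovel down here.

Emit:
carry_out:
  rows:
    - [0,0.003,0.003,0,0,0]
    - [0,0.008,0.009,0,0,0]
    - [0,0.013,0.018,0,0,0]
    - [0,0.015,0.028,0,0,0]
    - [0,0.015,0.038,0,0,0]
    - [0,0.015,0.045,0,0,0]
    - [0,0.015,0.049,0,0,0]
    - [0,0.015,0.05,0,0,0]

```text
clock: 19.35
tool_pos: [0.4604, 0.2352, 0.0236]
orientation: [-180.0, -0.0, -179.0]
force: [-2.7, -0.4, 1.7]
opening: 0.0178
gripper_force: 30.0
```

Emit:
carry_out:
  rows:
    - [0,0,0.001,0,0,0]
    - [0,0,0.002,0,0,0]
    - [0,0,0.003,0,0,0]
    - [0,0,0.004,0,0,0]
    - [0,0,0.0045,0,0,0]
    - [0,0,0.0045,0,0,0]
    - [0,0,0.0045,0,0,0]

```text
clock: 20.23
tool_pos: [0.4605, 0.2353, 0.0192]
orientation: [180.0, 0.0, -179.0]
force: [-1.9, -0.1, 0.1]
opening: 0.0174
gripper_force: 30.0
```

Emit:
carry_out:
  rows:
    - [0,0,0,0,0,0]
    - [0,0,0,0,0,0]
    - [0,0,0,0,0,0]
    - [0,0,0,0,0,0]
    - [0,0,0,0,0,0]
    - [0,0,0,0,0,0]
    - [0,0,0,0,0,0]
    - [0,0,0,0,0,0]
  grip: 1

```text
clock: 21.22
tool_pos: [0.4605, 0.2353, 0.0192]
orientation: [180.0, -0.0, -179.0]
force: [-0.1, -0.3, -0.6]
opening: 0.0869
gripper_force: 0.0
```

Emit:
carry_out:
  rows:
    - [0,0,-0.005,0,0,0]
    - [0,0,-0.02,0,0,0]
    - [0,0,-0.045,0,0,0]
    - [0,0,-0.075,0,0,0]
    - [0,0,-0.105,0,0,0]
    - [0,0,-0.13,0,0,0]
    - [0,0,-0.15,0,0,0]
    - [0,0,-0.15,0,0,0]

```text
clock: 22.22
tool_pos: [0.4613, 0.236, 0.172]
orientation: [179.8, 0.2, -179.0]
force: [-0.1, -1.4, 0.1]
opening: 0.0875
gripper_force: 0.0
```

```bash
python3 f.py; python3 - <<'E'
from h import *
import cv2
s=viewer.snapshot("scene")[:,:,::-1]
cv2.imwrite("pics/fin.png",cv2.resize(s[150:330,240:480],(800,600),interpolation=2))
E
```

```text
[ 0.3851  0.102  -0.4504] [-0.046  -0.0195  0.0473]
{'clock': 22.425, 'tool_pos': array([0.4601, 0.235 , 0.1688]), 'orientation': array([-179.9719,   -0.0403, -178.9874]), 'force': array([ 0.4356, -0.2905, -0.7938]), 'moment': array([-0.0573, -0.0314,  0.0435]), 'opening': 0.08740563496831985, 'gripper_force': 0.0, 'joint_pos': array([  48.8404,    8.388 ,  -23.8167,   -0.013 ,  -57.8432, -137.8209])}
```

View pics/fin.png

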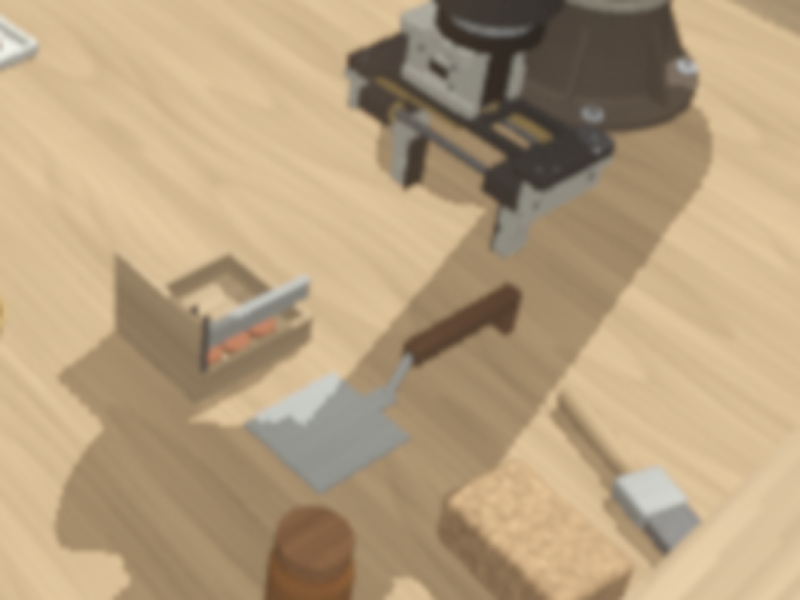

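The shovel lies flat, the gripper is clear of it, the discs are in the box, and the bystanders are where they were.

```bash
python3 -c "
from plant import workorder;print(workorder.close_job())"
```

```text
the job is handed in; nothing more can be done
None
```

The job is handed in at about 22 s on the clock: the bar scraped all three discs into the catch box at a press of roughly 3 to 4.5 N (about 2.8 N at its lightest, just under the 3 N mark), and the shovel lies flat on the table, released, with nothing else moved.

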